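# Tare the balance and print the zero

## Robot

A 6-joint arm with a two-finger parallel gripper is mounted at the origin on the work surface. World frame = base frame: x ahead of the robot, y to its left, z up, the work surface at z = 0. Lengths are in m, angles in rad, forces in N, time in s.
With the tool pointing down it reaches from about 0.375 to 0.825 m from the base axis. Payload 5.5 kg.
Tool frame: the origin (TCP) lies at the very end of the fingers, on their centre line; the grasp point (between the pads) lies 19 mm behind it; z points along the fingers, y is the line along which they close (so a half turn about z gives the same grasp; the last joint's range is limited). The gripper opens to 85 mm and grips with 20 to 120 N. Pads are 22 mm wide; open, the fingers measure 114 mm over their backs; the gripper's body (76 mm by 85 mm) begins 54 mm behind the grasp point. The pads swing forward as they close: fully open they stand 13 mm farther back than shut.
Start: joints at [1.31, 0.314, -0.047, 1.21, 0, 1.571], TCP at [0.155, 0.58, 0.231] pointing down, gripper open.
Joint ranges: [-2.67, 2.67], [-0.69, 1.73], [-1.03, 1.25], [-2.08, 2.16], [-1.42, 1.45], [-3.14, 3.14]. Speed limits (rad/s): [2.39, 2.39, 3.01, 3.14, 3.14, 3.14].

## Interface

Orientations are given as a unit quaternion [w, x, y, z].
In Python, from cell import arm gives the robot as it stands.
- The arm moves only by the tool apply_moves, never from a script. Its arguments are lists of equal length, an entry for each row: "xyz": the shift along the tool's x, y, z in mm, a list of three; "turn": the turn about the tool's z in rad; "hand": the finger opening in mm, from 0 to 85.4. A call has 1 to 12 rows; each row shifts and turns the commanded pose from where the row before left it, along the tool's axes as they then stand; what a row does not reach is not made up. A row lasts 1/8 s, in which the tool goes at most 62.5 mm and 10.7 degrees, less where a joint would pass 70% of its speed; a pose out of reach is approached as far as the arm can. A call is refused whole if a number of a shift passes 62.5 or a number of a turn 0.188, either way. A call with a gripper value outside its range is refused whole. The fingers move at their own pace and stop on an object; "squeeze" is the grip in N (left out, the last holds). Time passes only in rows, so rows that do not move let the fingers close. It gives the time, the measured TCP pose, the force, the opening and the grip force at its end, in the units of the state.
- arm.get_state(): the state, without advancing time (a new reading comes with each control period).
- arm.read_camera(name): name is "side" or "top"; returns the picture (400x640x3 uint8, red, green, blue); there is no depth.
- arm.calibration(name): a dict with "fx", "fy", "cx", "cy" (pixels), "k1" (the pictures are not rectified: a ray, as slopes to the right and down, at radius r is drawn at 1 + k1 r^2 times it, then the intrinsics apply), "T" (4x4, takes a point from camera to world coordinates). Camera axes: x right, y down, z forward; pixel columns grow to the right and rows downward; lengths in m; the calibration is good to about 2 mm. A picture is of the moment at which its call begins. calibration takes no time and is no camera call.
- arm.close_job(): hands the job in; it is judged then, once.
The state is a dict: "time_s": time; "qpos": joint angles; "joint_velocities": joint speeds; "tau": joint torques, N m; "eef_pos": TCP position; "eef_rot": TCP orientation; "ft_force": force on the tool from outside, world axes, zero at the start; "torque": the same for the moment, N m; "finger_gap": finger opening in m; "grip_force": force on a finger pad.
Only numpy, scipy, OpenCV 4.12 (cv2) and the standard library are available. Lean on these libraries where they do the work, as an engineer would, in place of code of your own. Each camera call takes 0.05 s, during which the arm holds its last target. There are 200 camera calls.

## Task

An empty crucible already stands on the balance's pan, so get the balance ready for weighing into it: with the fingertips lightly tap the round on key at the left end of its row of keys, then the long tare key at the right end, then the print key, which is the square key next to the long one. Press each key down and let it come back up before the next, and do not press the other square key, which changes the mode. Leave the crucible standing where it is on the pan, do not disturb the other things on the bench, and finish clear of everything.

Things in the scene. Friction and masses are not known exactly. Their poses are not given: they have to be found in the camera images.
- balance: Laboratory balance, pale case 300 mm deep (x), 210 wide (y), 68 high, fixed to the bench. Origin: centre of its underside; x to its rear, y to the operator's left, z up; its keys face the robot within 20 degrees. The front panel rises rearward at 15 degrees, 38 mm high at x = -150 to 68 at x = -40: display above, below it four grey keys in a row at x = -118: y = +78 (on), +34 (mode), -10 (print), -66 (tare).
- pan_top (a point): Centre of the top face of the balance's round steel pan, 134 mm across, 86 mm above the bench, 50 mm behind the balance's origin. The rest of the balance is lower.
- on_key_top (a point): Centre of the top face of the round on key, 22 mm across, leftmost in the row, 7 mm proud of the panel, about 53 mm above the bench. Site z: the key's outward normal, 15 degrees from vertical towards the operator. Every key sinks 4 mm along it, against a spring (2.5 N to start, 4.5 N fully down, then a hard stop), and rises by itself; a finger pointing straight down works it.
- tare_key_top (a point): Centre of the top face of the tare key, the long bar at the right end, 44 mm wide (y) by 20 mm, else like the on key (7 mm proud, 4 mm travel, same spring).
- print_key_top (a point): Centre of the top face of the print key, a 20 mm square, between the mode key (44 mm to its left, centre to centre) and the tare key (56 mm to its right), else like the on key.
- mode_key_top (a point): Centre of the top face of the mode key, a 20 mm square like the print key, between the on key and the print key. Not to be pressed.
- on_key (a joint): How far the on key is down, in m: 0 up, 0.004 fully down.
- tare_key (a joint): How far the tare key is down, in m: 0 up, 0.004 fully down.
- print_key (a joint): How far the print key is down, in m: 0 up, 0.004 fully down.
- mode_key (a joint): How far the mode key is down, in m: 0 up, 0.004 fully down.
- crucible_center (a point): Centre (half-way up, on the axis) of the empty white porcelain crucible, 46 mm across the rim and 38 mm high, about 40 g, loose on the balance's pan near its middle.
- weight: Bystander: 200 g brass weight with a knob, 32 mm across, 50 mm high, to the left of the balance. Origin at the centre of its foot.
- spatula: Bystander: steel spatula 180 mm long and 14 mm wide, lying to the right of the balance, about 8 mm high. Origin under it, near its middle; blade to its +x.
- beaker: Bystander: glass beaker 68 mm across, 90 mm high, to the left of the balance and further back. Origin at the centre of its foot.
- calorimeter: Bystander: lidded copper bowl 120 mm across, 79 mm high with its black knob. Origin at the centre of its foot.
- burner: Bystander: gas burner, blue foot 84 mm across with a brass tube, 134 mm high. Origin at the centre of its foot.
- tube_rack: Bystander: blue rack 200 by 62 mm with five glass test tubes fixed in it, 152 mm high. Origin at the centre of its foot, x along its length.
- reagent_bottle: Bystander: capped brown glass bottle 64 mm across, 130 mm high. Origin at the centre of its foot.
Things that resemble listed ones, but are neither listed nor needed, are in the scene too. Of the things like the part that bears crucible_center, leave any that is red; of the rest the smaller one is meant.

How it is judged:
On the way, in this order (a step that is already met when the one before it is completed fails the run):
1. the on key is pressed with the fingers (more than 2.5 mm of its 4 mm), no other key down (value of joint on_key above 0.0025 m and value of joint each of mode_key, print_key, tare_key below 0.001 m and contact force between the fingers and balance above 0.5 N), for 0.04 s.
2. then the on key is up again and the tare key is pressed, alone (value of joint tare_key above 0.0025 m and value of joint each of on_key, mode_key, print_key below 0.001 m and contact force between the fingers and balance above 0.5 N), for 0.04 s.
3. then the tare key is up again and the print key is pressed, alone (value of joint print_key above 0.0025 m and value of joint each of on_key, mode_key, tare_key below 0.001 m and contact force between the fingers and balance above 0.5 N), for 0.04 s.
At the end, for the whole second after the job is handed in: All four keys are up (within 1 mm), the crucible stands upright (within 0.1 rad) on the pan (within 35 mm of its centre) and within 8 mm of where it was, and every bystander is within 15 mm of its starting place (value of joint each of on_key, mode_key, print_key, tare_key below 0.001 m and horizontal distance between crucible_center and pan_top below 0.035 m and distance of crucible_center from where it was at the start of the episode below 0.008 m and angle between crucible_center's own z axis and vertical below 0.1 rad and distance of each of weight, spatula, beaker, calorimeter, burner, tube_rack, reagent_bottle from where it was at the start of the episode below 0.015 m); the robot touches nothing.
It fails at once if the mode key is pressed (more than 1.5 mm down) (value of joint mode_key above 0.0015 m).
It fails at once if the balance is pushed harder than 25 N: the keys want a light press (contact force between the fingers and balance above 25 N).
It fails at once if the crucible is lifted, pushed or knocked (moved more than 8 mm) (distance of crucible_center from where it was at the start of the episode above 0.008 m).
It fails at once if a bystander is lifted, pushed or knocked (moved more than 15 mm) (distance of any of weight, spatula, beaker, calorimeter, burner, tube_rack, reagent_bottle from where it was at the start of the episode above 0.015 m).
It also fails if it takes over 48 s, if anything falls off the work surface, if the arm or the gripper's body presses on something with over 40 N, if the wrist force passes 120 N, or if a joint passes its speed limit or range.

## Working session

There is one attempt and no reset: what is moved stays moved. The work goes in short steps, Python scripts to look and compute and a tool call to move; the robot and the scene stay as the last step left them, time stands still between calls to the robot, and variables do not carry over. Pictures are saved under pics/ and viewed, at most 10 in all, crops included, and the job is handed in when it is done.

Besides the shell and the picture viewer there is one more tool, called after "Request:" by a JSON object that holds its "method" and its "body". apply_moves: Moves the arm, as the interface text tells. Its arguments: {"type":"object","properties":{"xyz":{"type":"array","items":{"type":"array","items":{"type":"number"}}},"turn":{"type":"array","items":{"type":"number"}},"hand":{"type":"array","items":{"type":"number"}},"squeeze":{"type":"number"}},"required":["xyz","turn","hand"]}

```bash
mkdir -p pics
python3 - <<'E'
from cell import arm
import cv2
for n in("top","side"):
    cv2.imwrite(f"pics/{n}0.png",arm.read_camera(n)[:,:,::-1]); c=arm.calibration(n); print(n,c)
s=arm.get_state(); print(s["time_s"],s["eef_pos"],s["eef_rot"],s["qpos"],s["finger_gap"])
E
```

```text
top {'fx': 449.36749811330617, 'fy': 449.36749811330617, 'cx': 314.0366897272151, 'cy': 203.3004213084931, 'k1': -0.03638146384743347, 'T': array([[ 0.01289327, -0.98056941,  0.19574828,  0.30049595],
       [-0.99989328, -0.01129852,  0.00926143,  0.01366014],
       [-0.00686981, -0.1958468 , -0.98061044,  1.60820873],
       [ 0.        ,  0.        ,  0.        ,  1.        ]])}
side {'fx': 423.2988757663645, 'fy': 423.2988757663645, 'cx': 318.0985996488541, 'cy': 201.32941640597969, 'k1': -0.09153465940601718, 'T': array([[-0.97566217, -0.14047663,  0.16837351,  0.38265676],
       [-0.21859527,  0.68368218, -0.69627206,  0.8663384 ],
       [-0.01730402, -0.71613196, -0.69775037,  0.95146561],
       [ 0.        ,  0.        ,  0.        ,  1.        ]])}
0.1 [0.15456541 0.5791975  0.23051955] [-1.06492389e-04  1.30035727e-01  9.91509001e-01 -7.74514162e-04] [ 1.31000681e+00  3.14154553e-01 -4.79829663e-02  1.21022238e+00
  9.77949862e-06  1.57081691e+00] 0.08548354630781445
```

View pics/top0.png

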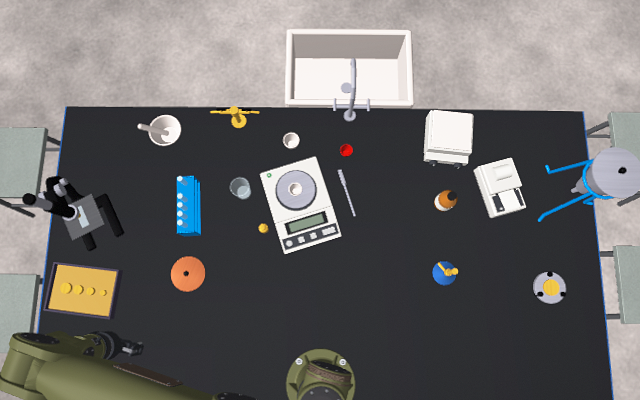

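View pics/side0.png

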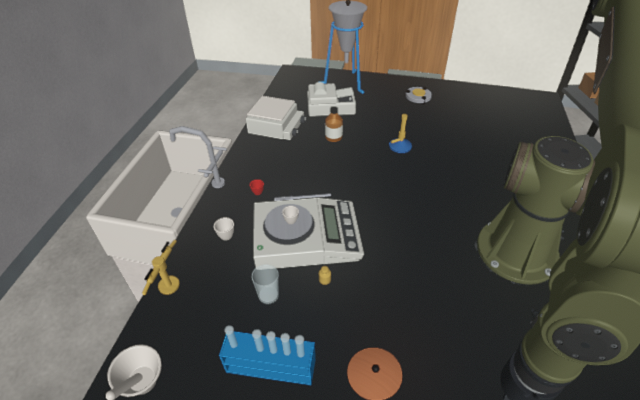

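The top view shows the balance at about (300,205), with its keys along the front edge at about (287–331, 243–233). Three crucibles are visible: one on the pan at (295,188), a larger white one on the bench at (291,140) and a red one at (346,150). The one on the pan fits the description: it isn't red, it's the smaller of the white ones, and it stands on the pan. I'll confirm this in an enlarged crop.

Run:
```python
import cv2,numpy as np
a=cv2.imread("pics/top0.png")[125:260,250:365]; b=cv2.imread("pics/side0.png")[180:275,245:370]
a=cv2.resize(a,None,fx=4,fy=4,interpolation=2); b=cv2.resize(b,None,fx=2.6,fy=2.6,interpolation=2)
o=np.zeros((540,790,3),np.uint8); o[:a.shape[0],:a.shape[1]]=a; o[:b.shape[0],462:462+b.shape[1]]=b
cv2.imwrite("pics/crop0.png",o)
```

```text
(no output)
```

View pics/crop0.png

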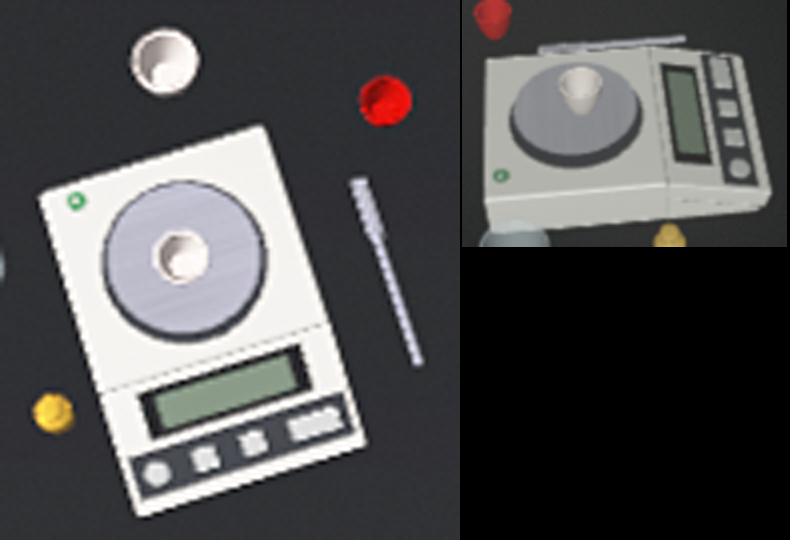

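The crop confirms that the crucible on the pan is the smaller of the white ones. The keys in the top picture, from left, are on, mode, print and tare. Next I fit the balance pose from both views.

```bash
cat > h.py <<'E'
from cell import arm
import numpy as np
from scipy.spatial.transform import Rotation as R
def proj(n,P):
    c=arm.calibration(n);T=c["T"];p=(np.atleast_2d(P)-T[:3,3])@T[:3,:3]
    s=p[:,:2]/p[:,2:];s=s*(1+c["k1"]*(s**2).sum(1,keepdims=True))
    return s*[c["fx"],c["fy"]]+[c["cx"],c["cy"]]
kz=.053
M=np.array([[-.118,.078,kz],[-.118,.034,kz],[-.118,-.010,kz],[-.118,-.066,kz],[.05,0,.086]])
def world(q,P=M): return R.from_euler("z",q[2]).apply(P)+[q[0],q[1],0]
def totool(t):
    s=arm.get_state();q=s["eef_rot"];r=R.from_quat([q[1],q[2],q[3],q[0]])
    return r.inv().apply(np.asarray(t)-s["eef_pos"])*1000
E
python3 - <<'E'
from h import *
from scipy.optimize import least_squares
t=(np.array([[157,473],[206,459],[253,443],[316,423],[185,259]])+.5)/4-.5+[250,125]
s=(np.array([[740,168],[733,137],[728,108],[721,72],[576,113]])-[462,0]+.5)/2.6-.5+[245,180]
for u in ("ts","t","s"):
    f=lambda q:np.concatenate([(proj(n,world(q))-o).ravel() for k,n,o in(("t","top",t),("s","side",s)) if k in u])
    r=least_squares(f,[.6,0,.25]);print(u,r.x.round(4),np.degrees(r.x[2]).round(1),r.fun.round(1))
    if u=="ts":
        np.save("q.npy",r.x);w=world(r.x);print(w.round(4),np.hypot(w[:,0],w[:,1]).round(3))
        print(totool(w[0]+[0,0,.06]).round(0)); z=arm.get_state()["eef_rot"];print(R.from_quat([z[1],z[2],z[3],z[0]]).as_matrix().round(2))
E
```

```text
ts [0.6071 0.08   0.333 ] 19.1 [-0.4 -0.1 -0.6 -0.5 -0.3 -0.5 -0.8 -0.6 -1.3 -0.4  0.8 -0.3  0.8 -0.3
  0.2 -0.4 -0.1 -0.1  0.4 -2.1]
[[ 0.4701  0.1151  0.053 ]
 [ 0.4845  0.0735  0.053 ]
 [ 0.4989  0.032   0.053 ]
 [ 0.5172 -0.021   0.053 ]
 [ 0.6544  0.0963  0.086 ]] [0.484 0.49  0.5   0.518 0.661]
[-425. -367.  118.]
[[-0.97  0.26 -0.  ]
 [ 0.26  0.97 -0.  ]
 [ 0.   -0.   -1.  ]]
t [0.606  0.0765 0.3183] 18.2 [ 0.1  0.1 -0.1 -0.2  0.3  0.  -0.2  0.2 -0.1 -0.1]
s [0.6075 0.0838 0.3473] 19.9 [ 0.7  0.2  0.5  0.3 -0.3  0.1 -0.8  0.4 -0.1 -1. ]
```

Request:
{"method": "apply_moves", "body": {"xyz": [[-35, -30, 0], [-35, -30, 0], [-35, -30, 0], [-35, -30, 0], [-35, -30, 0], [-35, -30, 0], [-35, -30, 0], [-35, -30, 0], [-35, -30, 0], [-35, -30, 0], [-35, -30, 0], [-35, -30, 0]], "turn": [0, 0, 0, 0, 0, 0, 0, 0, 0, 0, 0, 0], "hand": [0, 0, 0, 0, 0, 0, 0, 0, 0, 0, 0, 0]}}

```text
time_s: 1.6
eef_pos: [0.4681, 0.1222, 0.2311]
eef_rot: [-0.0, 0.13, 0.992, -0.0]
ft_force: [0.8, -0.4, -0.0]
finger_gap: -0.0003
grip_force: 0.0
```

Request:
{"method": "apply_moves", "body": {"xyz": [[0, 0, 20], [0, 0, 20], [0, 0, 20], [0, 0, 20], [0, 0, 0], [0, 0, 0]], "turn": [-0.145, -0.145, -0.145, -0.145, 0, 0], "hand": [0, 0, 0, 0, 0, 0]}}

```text
time_s: 2.35
eef_pos: [0.4679, 0.1236, 0.1518]
eef_rot: [0.0, -0.158, 0.987, 0.0]
ft_force: [0.9, -0.1, -0.1]
finger_gap: -0.0
grip_force: 0.0
```

Run:
```python
from h import *
import cv2
q=np.array([.6063,.0777,.323]);np.save("q.npy",q);w=world(q)
s=arm.get_state();print(s["time_s"],s["eef_pos"],s["finger_gap"],s["ft_force"]);e=s["eef_rot"]
print(R.from_quat([e[1],e[2],e[3],e[0]]).as_matrix().round(3))
for p in w[[0,3,2]]: print(p.round(4),totool(p).round(1))
a=arm.read_camera("top")[:,:,::-1].copy();b=arm.read_camera("side")[:,:,::-1].copy()
print("tcp px",proj("top",s["eef_pos"]),proj("side",s["eef_pos"]))
a=cv2.resize(a[165:265,250:350],None,fx=4,fy=4,interpolation=2);b=cv2.resize(b[170:270,290:390],None,fx=4,fy=4,interpolation=2)
cv2.imwrite("pics/c1.png",np.hstack([a,b]))
```

```text
2.35 [0.46789777 0.12362561 0.15182491] -2.89071995151959e-05 [ 0.9260601  -0.12597432 -0.05316071]
[[-0.95  -0.312  0.   ]
 [-0.312  0.95   0.   ]
 [-0.    -0.    -1.   ]]
[0.4696 0.1142 0.053 ] [ 1.3 -9.5 98.8]
[ 0.5154 -0.0223  0.053 ] [   0.4 -153.5   98.8]
[0.4976 0.0308 0.053 ] [  0.8 -97.5  98.8]
tcp px [[283.99023294 240.12067956]] [[354.21118542 221.86338403]]
```

View pics/c1.png

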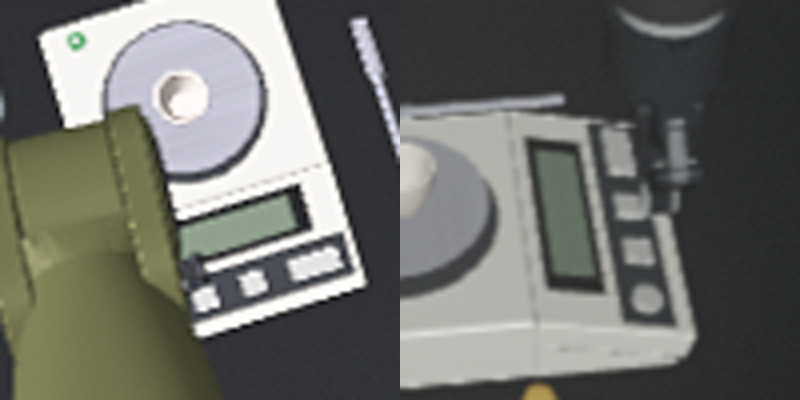

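The top view now shows the arm above the left end of the keys. In the side view the fingertips are at about (355.5,222), against a predicted (354,222), so the calibration is consistent. Next I move over the on key and go down.

Request:
{"method": "apply_moves", "body": {"xyz": [[3, -9, 20], [0, 0, 25], [0, 0, 25], [0, 0, 18], [0, 0, 0], [0, 0, 0]], "turn": [0, 0, 0, 0, 0, 0], "hand": [0, 0, 0, 0, 0, 0]}}

```text
time_s: 3.2
eef_pos: [0.4685, 0.1143, 0.0643]
eef_rot: [0.001, -0.159, 0.987, 0.0]
ft_force: [-0.3, 0.2, -0.1]
finger_gap: 0.0003
grip_force: 0.0
```

Run:
```python
from h import *
import cv2
w=world(np.load("q.npy"));s=arm.get_state();print(s["ft_force"])
for p in w[[0,3,2]]: print(totool(p).round(1))
b=arm.read_camera("side")[:,:,::-1]
print(proj("side",s["eef_pos"]),proj("side",w[0]))
cv2.imwrite("pics/c2.png",cv2.resize(b[190:270,310:390],None,fx=6,fy=6,interpolation=2))
```

```text
[-0.31472285  0.20448669 -0.10605266]
[-1.1 -0.5 11.3]
[  -1.7 -144.5   11.4]
[ -1.4 -88.5  11.3]
[[353.17610052 241.18709517]] [[352.58872152 243.76169037]]
```

View pics/c2.png

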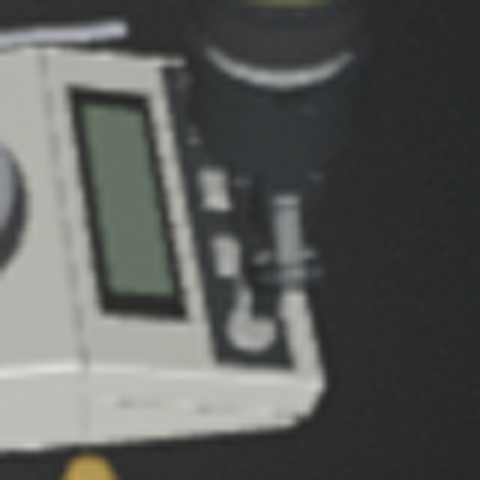

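The side crop shows the closed fingertips at (354,242), just above and slightly in front of the on key at (352,244). I'll start pressing gently.

Request:
{"method": "apply_moves", "body": {"xyz": [[-1, 0, 4], [0, 0, 4], [0, 0, 0], [0, 0, 0]], "turn": [0, 0, 0, 0], "hand": [0, 0, 0, 0]}}

```text
time_s: 3.75
eef_pos: [0.4685, 0.1144, 0.0553]
eef_rot: [-0.0, -0.159, 0.987, -0.0]
ft_force: [0.3, 0.2, -0.1]
finger_gap: -0.0001
grip_force: 0.0
```

Request:
{"method": "apply_moves", "body": {"xyz": [[0, 0, 1], [0, 0, 0]], "turn": [0, 0], "hand": [0, 0]}}

```text
time_s: 4.0
eef_pos: [0.4688, 0.1145, 0.0545]
eef_rot: [0.0, -0.159, 0.987, 0.0]
ft_force: [-0.6, 0.3, 3.0]
finger_gap: 0.0001
grip_force: 1.2
```

Request:
{"method": "apply_moves", "body": {"xyz": [[0, 0, 1], [0, 0, 0]], "turn": [0, 0], "hand": [0, 0]}}

```text
time_s: 4.25
eef_pos: [0.469, 0.1145, 0.0535]
eef_rot: [0.0, -0.159, 0.987, 0.0]
ft_force: [1.6, 0.5, 3.4]
finger_gap: 0.0002
grip_force: 1.5
```

Request:
{"method": "apply_moves", "body": {"xyz": [[0, 0, 1], [0, 0, 0]], "turn": [0, 0], "hand": [0, 0]}}

```text
time_s: 4.5
eef_pos: [0.4692, 0.1146, 0.0525]
eef_rot: [0.001, -0.159, 0.987, 0.0]
ft_force: [0.7, 2.0, 3.8]
finger_gap: 0.0001
grip_force: 1.7
```

Request:
{"method": "apply_moves", "body": {"xyz": [[0, 0, 0.7], [0, 0, 0]], "turn": [0, 0], "hand": [0, 0]}}

```text
time_s: 4.75
eef_pos: [0.4689, 0.1145, 0.0518]
eef_rot: [0.0, -0.159, 0.987, 0.0]
ft_force: [1.1, 0.4, 4.7]
finger_gap: -0.0002
grip_force: 1.9
```

Request:
{"method": "apply_moves", "body": {"xyz": [[0, 0, 0.6], [0, 0, 0]], "turn": [0, 0], "hand": [0, 0]}}

```text
time_s: 5.0
eef_pos: [0.4688, 0.1144, 0.0511]
eef_rot: [0.0, -0.159, 0.987, 0.0]
ft_force: [1.7, 1.1, 4.6]
finger_gap: -0.0004
grip_force: 2.0
```

Request:
{"method": "apply_moves", "body": {"xyz": [[0, 0, 0.4], [0, 0, 0]], "turn": [0, 0], "hand": [0, 0]}}

```text
time_s: 5.25
eef_pos: [0.4687, 0.1144, 0.0506]
eef_rot: [0.0, -0.159, 0.987, 0.0]
ft_force: [1.6, 1.2, 5.6]
finger_gap: -0.0
grip_force: 2.1
```

The on key is fully down: 4.4 mm of travel since contact, at about 5 N. Now I lift and go over to tare.

Request:
{"method": "apply_moves", "body": {"xyz": [[0, 0, -10], [0, 0, -10], [0, 0, 0], [0, -36, 0], [0, -36, 0], [0, -36, 0], [0, -36, 0], [0, 0, 0], [0, 0, 8], [0, 0, 7], [0, 0, 0], [0, 0, 0]], "turn": [0, 0, 0, 0, 0, 0, 0, 0, 0, 0, 0, 0], "hand": [0, 0, 0, 0, 0, 0, 0, 0, 0, 0, 0, 0]}}

```text
time_s: 6.75
eef_pos: [0.5135, -0.0218, 0.0555]
eef_rot: [-0.0, -0.159, 0.987, 0.0]
ft_force: [0.5, 1.1, -0.2]
finger_gap: -0.0002
grip_force: 0.0
```

Run:
```python
from h import *
import cv2
w=world(np.load("q.npy"));s=arm.get_state();print(s["ft_force"])
for p in w[[0,3,2]]: print(totool(p).round(1))
b=arm.read_camera("side")[:,:,::-1];a=arm.read_camera("top")[:,:,::-1]
for n in("side","top"):print(proj(n,s["eef_pos"]),proj(n,w[3]))
b=cv2.resize(b[180:260,310:390],None,fx=5,fy=5,interpolation=2);a=cv2.resize(a[185:265,270:350],None,fx=5,fy=5,interpolation=2)
cv2.imwrite("pics/c3.png",np.hstack([b,a]))
```

```text
[ 0.48962982  1.06799283 -0.22799268]
[ -1.2 142.9   2.5]
[-1.6 -1.1  2.5]
[-1.4 54.9  2.5]
[[345.50745355 206.70451184]] [[344.90922251 207.07064734]]
[[328.07121269 230.77193643]] [[328.21767678 230.34457578]]
```

View pics/c3.png

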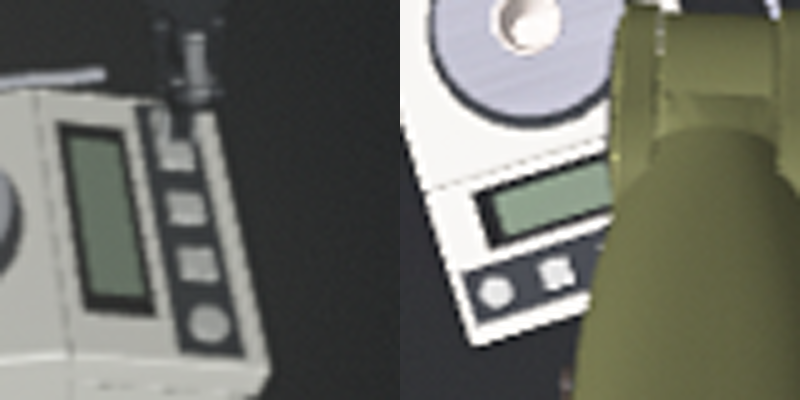

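The side crop shows the fingertips over the tare bar at about (346,207), and the on key is up again. Pressing tare.

Request:
{"method": "apply_moves", "body": {"xyz": [[0, 0, 1], [0, 0, 1], [0, 0, 0]], "turn": [0, 0, 0], "hand": [0, 0, 0]}}

```text
time_s: 7.22
eef_pos: [0.5142, -0.0222, 0.0539]
eef_rot: [0.0, -0.159, 0.987, 0.0]
ft_force: [1.7, 1.2, 2.7]
finger_gap: -0.0001
grip_force: 1.4
```

Request:
{"method": "apply_moves", "body": {"xyz": [[0, 0, 1], [0, 0, 0.7], [0, 0, 0]], "turn": [0, 0, 0], "hand": [0, 0, 0]}}

```text
time_s: 7.6
eef_pos: [0.5143, -0.0223, 0.0521]
eef_rot: [0.0, -0.159, 0.987, -0.0]
ft_force: [0.9, 0.3, 3.7]
finger_gap: 0.0002
grip_force: 1.8
```

Request:
{"method": "apply_moves", "body": {"xyz": [[0, 0, 0.6], [0, 0, 0]], "turn": [0, 0], "hand": [0, 0]}}

```text
time_s: 7.85
eef_pos: [0.5141, -0.0224, 0.0514]
eef_rot: [0.0, -0.159, 0.987, -0.0]
ft_force: [0.6, 0.4, 5.0]
finger_gap: -0.0002
grip_force: 2.0
```

Request:
{"method": "apply_moves", "body": {"xyz": [[0, 0, 0.5], [0, 0, 0]], "turn": [0, 0], "hand": [0, 0]}}

```text
time_s: 8.1
eef_pos: [0.514, -0.0224, 0.0509]
eef_rot: [0.0, -0.159, 0.987, -0.0]
ft_force: [1.0, 0.9, 4.8]
finger_gap: -0.0005
grip_force: 2.1
```

Request:
{"method": "apply_moves", "body": {"xyz": [[0, 0, -10], [0, 0, -10], [0, 0, 0], [0, 28, 0], [0, 28, 0], [0, 0, 0], [0, 0, 8], [0, 0, 7], [0, 0, 0], [0, 0, 0]], "turn": [0, 0, 0, 0, 0, 0, 0, 0, 0, 0], "hand": [0, 0, 0, 0, 0, 0, 0, 0, 0, 0]}}

```text
time_s: 9.35
eef_pos: [0.4961, 0.0305, 0.0556]
eef_rot: [-0.0, -0.159, 0.987, 0.0]
ft_force: [-0.2, -0.4, 0.4]
finger_gap: 0.0002
grip_force: 0.0
```

Run:
```python
from h import *
import cv2
w=world(np.load("q.npy"));s=arm.get_state();print(s["ft_force"])
print(totool(w[2]).round(1))
b=arm.read_camera("side")[:,:,::-1]
print(proj("side",s["eef_pos"]),proj("side",w[2]))
cv2.imwrite("pics/c4.png",cv2.resize(b[180:260,310:390],None,fx=6,fy=6,interpolation=2))
```

```text
[-0.20444097 -0.43972082  0.37334762]
[-1.4 -0.2  2.6]
[[348.28140536 220.00866932]] [[347.7499971  220.62269364]]
```

View pics/c4.png

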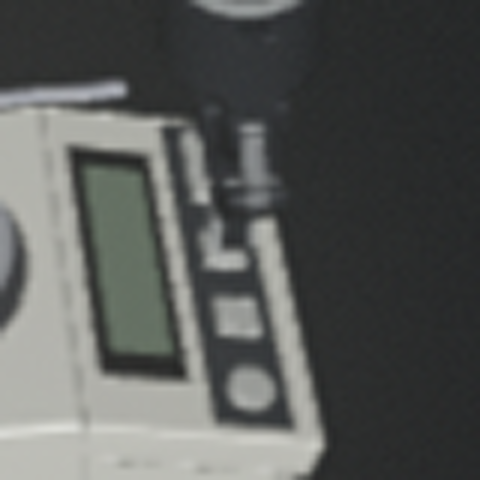

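The side crop shows the fingertips over the print key at about (348,220). The mode and on keys are free beside it at (349,233) and (352,245). Pressing print.

Request:
{"method": "apply_moves", "body": {"xyz": [[0, 0, 1], [0, 0, 1], [0, 0, 0]], "turn": [0, 0, 0], "hand": [0, 0, 0]}}

```text
time_s: 9.78
eef_pos: [0.4966, 0.0308, 0.0541]
eef_rot: [0.0, -0.159, 0.987, -0.0]
ft_force: [0.6, -0.7, 2.0]
finger_gap: -0.0001
grip_force: 1.3
```

Request:
{"method": "apply_moves", "body": {"xyz": [[0, 0, 1], [0, 0, 0.7], [0, 0, 0]], "turn": [0, 0, 0], "hand": [0, 0, 0]}}

```text
time_s: 10.15
eef_pos: [0.4969, 0.0309, 0.0524]
eef_rot: [0.001, -0.159, 0.987, -0.0]
ft_force: [1.7, -0.1, 4.8]
finger_gap: -0.0
grip_force: 1.8
```

Request:
{"method": "apply_moves", "body": {"xyz": [[0, 0, 0.6], [0, 0, 0.5], [0, 0, 0]], "turn": [0, 0, 0], "hand": [0, 0, 0]}}

```text
time_s: 10.52
eef_pos: [0.4965, 0.0309, 0.0511]
eef_rot: [0.0, -0.159, 0.987, -0.0]
ft_force: [2.1, -0.3, 4.0]
finger_gap: 0.0001
grip_force: 2.0
```

Request:
{"method": "apply_moves", "body": {"xyz": [[0, 0, -10], [0, 0, -20], [0, 0, -40], [0, 0, -40], [0, 0, -30], [0, 0, 0], [0, 0, 0], [0, 0, 0]], "turn": [0, 0, 0, 0, 0, 0, 0, 0], "hand": [0, 0, 0, 0, 0, 0, 0, 0]}}

```text
time_s: 11.52
eef_pos: [0.495, 0.0308, 0.1897]
eef_rot: [-0.001, -0.159, 0.987, 0.0]
ft_force: [1.5, -0.5, 1.4]
finger_gap: -0.0001
grip_force: 0.0
```

Run:
```python
from h import *
import cv2
b=arm.read_camera("side")[:,:,::-1]
cv2.imwrite("pics/c5.png",b)
```

```text
(no output)
```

View pics/c5.png

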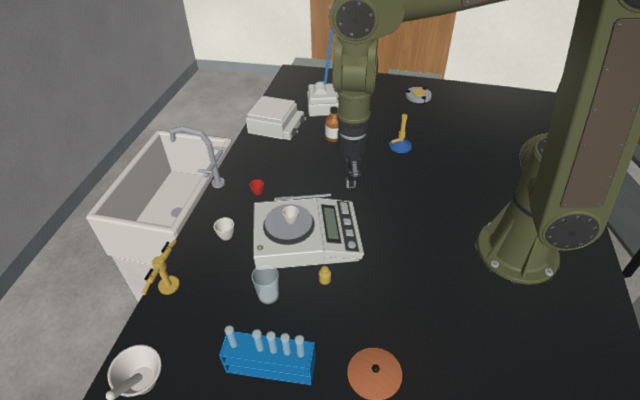

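The fingers are clear at about (352,185). The keys are up, the crucible is still on the pan at (291,213), and every bystander in view is where it was.

```bash
python3 -c "
from cell import arm
print(arm.close_job())"
```

```text
the job is handed in; nothing more can be done
None
```

I pressed on, tare and print in that order, each fully down and released; the crucible and every bystander visible in the last picture stayed put, the arm finished clear, and I handed the job in at about 11.6 s, though it returned no verdict.

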